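# Fit the chain winder's sprocket and give it a turn

## Robot

A 7-joint arm with a two-finger parallel gripper is mounted at the origin on the work surface. World frame = base frame: x ahead of the robot, y to its left, z up, the work surface at z = 0. Lengths are in m, angles in rad, forces in N, time in s.
With the tool pointing down it reaches from about 0.425 to 0.95 m from the base axis. Payload 4.7 kg.
Tool frame: the origin (TCP) lies between the finger pads; the fingertips stand 25 mm ahead of it and the grasp point (between the pads) lies 6 mm ahead of it; z points along the fingers, y is the line along which they close (so a half turn about z gives the same grasp; the last joint's range is limited). The gripper opens to 85 mm and grips with 20 to 120 N. Pads are 22 mm wide; open, the fingers measure 114 mm over their backs; the gripper's body (76 mm by 85 mm) begins 54 mm behind the grasp point. The pads swing forward as they close: fully open they stand 13 mm farther back than shut.
Start: joints at [-1.3, 0.469, -0.049, 1.532, 0.024, 1.141, -0.082], TCP at [0.199, 0.645, 0.256] pointing down, gripper open.
Joint ranges: [-2.59, 2.59], [-0.33, 1.99], [-1.39, 1.29], [0.1, 2.45], [-1.04, 4.18], [0.21, 1.99], [-2.66, 2.66]. Speed limits (rad/s): [2.57, 2.57, 3.14, 3.14, 3.14, 3.14, 3.14].

## Interface

Orientations are given as a 3x3 rotation matrix whose columns are the frame's x, y, z axes.
In Python, from rig import * gives the robot as it stands. Calls block until the motion is done:
- movep(position, orientation): joint-space move of the TCP to a pose.
- move_l(position, attitude=None, feed=0.15, until_force=None): straight line of the TCP; attitude=None keeps the orientation; feed is the mean speed in m/s. With until_force (N) it stops when the force on the tool has changed by that much, and returns True; else False.
- move_joints(angles): joint-space move.
- command_gripper(opening, newtons=None): finger opening in m; newtons is the grip in N (None keeps the last); returns when the fingers have stopped.
- sleep(seconds).
- inverse_kinematics(position, orientation): joint angles nearest the present ones, or None.
- sense(): the state.
- camera(name): name is "scene" or "top" or "wrist"; returns (picture, depth): 400x640x3 uint8, red, green, blue; 400x640 float32, m along the optical axis (not along the pixel's ray), 0 where there is no reading.
- camera_params(name): a dict with "K" (3x3 intrinsics, pixels), "position" and "rotation" of the camera in the world; the wrist camera has in their place "tool_from_camera" (4x4, takes a point from camera to tool coordinates, whose origin is the TCP and whose axes are the flange's). Camera axes: x right, y down, z forward; pixel columns grow to the right and rows downward; lengths in m; the calibration is good to about 2 mm. A picture is of the moment at which its call begins: read the wrist's pose just before it. camera_params takes no time and is no camera call.
A pose or a line that the arm cannot do raises Unreachable and nothing moves.
- finish_job(): hands the job in; it is judged then, once.
The state is a dict: "time_s": time; "joint_pos": joint angles; "qd": joint speeds; "joint_efforts": joint torques, N m; "position": TCP position; "tcp_rot": TCP orientation; "wrist_force": force on the tool from outside, world axes, zero at the start; "ft_torque": the same for the moment, N m; "finger_gap": finger opening in m; "gripper_force": force on a finger pad.
Only numpy, scipy, OpenCV 4.12 (cv2) and the standard library are available. Lean on these libraries where they do the work, as an engineer would, in place of code of your own. Each camera call takes 0.05 s, during which the arm holds its last target. There are 200 camera calls.

## Task

Pick up the brass sprocket and set it over the smooth nose of the winder's hub, with its master slot clearly off the red spline so that it rests level on the upper ends of the splines, and let go of it there. Then turn it until the wide master slot finds the red spline and it drops, and press it down until it is fully home. Finally crank the hub one full turn anticlockwise (seen from above), bring the crank back to where it pointed at the start, let go, and leave the other things on the bench where they are.

Things in the scene. Friction and masses are not known exactly. Their poses are not given: they have to be found in the camera images.
- sprocket: Brass chain sprocket, 0.28 kg, the only brass-coloured cog, flat on the bench, this face up. Origin: centre of its underside; z its axis, up; x points to its master slot and its red pin. Toothed disc 92 mm across the teeth, 8 mm thick, at the bottom; on it a round boss 42 mm across, top at 34 mm, to grip.
- sprocket_top (a point): Centre of the boss's top face (34 mm above the underside). The bore goes right through: 21.5 mm across the lands, with five slots reaching out to 36 mm across: the master slot 11 mm wide at the sprocket's x, four 6 mm wide at 96, 162, 216 and 270 degrees anticlockwise from it.
- sprocket_pin (a point): Centre of the top end of the sprocket's red upright pin, 8 mm across, which stands on the disc 36 mm from the axis in line with the master slot and ends 36 mm above the underside. Fingers beside the boss must stay clear of it. Pushing it sideways turns the sprocket on the hub.
- hub_home (a point): Point on the hub's upright axis, 72 mm above the bench, where the sprocket's origin lies when fully home. Its frame turns with the hub: z up, x to the master spline. Five splines, 32 mm across, have flat tops 22 mm above it: the red master 9 mm wide at x, four steel ones 4 mm wide at 96, 162, 216 and 270 degrees. Out of line by over 4 degrees the sprocket rests on their tops, its origin 22 mm above this.
- hub_nose (a point): Top end of the hub's smooth round nose, 46 mm above hub_home: 12 mm across here, widening over 6 mm to 19.6 mm, then straight down. Sprocket on the splines: its boss top stands 10 mm above this point; sprocket home: 12 mm below it.
- winder: The fixed green winder housing under the hub, base 190 x 160 mm, top 50 mm above the bench; origin on the bench under the hub's axis.
- hub (a joint): Angle of hub and crank about the upright axis, rad, growing anticlockwise seen from above and counting on through full turns (no stops); starts between -0.5 and 0.5. Turns against a steady friction of about 0.2 N m and stays where it is left.
- collar (a joint): Height, m, of the black collar (58 mm across) round the foot of the splines above its lowest position. Starts 7 to 9 mm up. The sprocket drops on to it and must be pressed down with it against a steady friction of about 12 N (it stays where it is left); at 0 the sprocket on it is fully home.
- crank_knob (a point): Centre of the crank's red round knob, 20 mm across, 36 mm tall, axis upright, 126 mm above the bench, 85 mm from the hub's axis on the side opposite the master spline. It spins freely on a 10 mm post, so it can be held while it goes round. The crank arm runs below the sprocket.
- spare_gear: Bystander: steel gear with plain round bore, 78 mm across, 12 mm thick, flat on the bench; origin centre of underside.
- gem_jar0: Bystander: green glass jar with white lid, 47 mm across, 33 mm tall; origin centre of underside.
- gem_jar1: Bystander: a second such jar.
- bangle_block: Bystander: dark wooden disc with a brass band, 64 mm across, 30 mm tall; origin centre of underside.
- film_pot: Bystander: grey plastic pot, 36 mm across, 56 mm tall; origin centre of underside.
- loupe: Bystander: black loupe, 40 mm across, 22 mm tall; origin centre of underside.
- screwdriver: Bystander: screwdriver, 160 mm long, 25 mm high at most, lying across the bench beyond the winder.

How it is judged:
By the outcome, as a careful person would: the job done as asked, in the order asked, and still so for the second after the job is handed in, with the robot touching nothing.
It also fails if it takes over 72 s, if anything falls off the work surface, if the arm or the gripper's body presses on something with over 40 N, if the wrist force passes 120 N, or if a joint passes its speed limit or range.

## Working session

There is one attempt and no reset: what is moved stays moved. The work goes in short steps, each a Python script; the robot and the scene stay as the last script left them, time stands still between calls to the robot, and variables do not carry over. Pictures are saved under pics/ and viewed, at most 10 in all, crops included, and the job is handed in when it is done.

```bash
mkdir -p pics; ls
python3 - <<'E'
from rig import *
import cv2,numpy as np
np.set_printoptions(precision=4,suppress=True)
for n in ("top","scene"):
    p,d=camera(n); cv2.imwrite(f"pics/{n}0.png",p[:,:,::-1]); np.savez(f"{n}0.npz",p=p,d=d)
    print(n,camera_params(n))
print(camera_params("wrist")); print(sense())
E
```

```text
pics
top {'K': array([[411.0977,   0.    , 308.497 ],
       [  0.    , 411.0977, 203.2669],
       [  0.    ,   0.    ,   1.    ]]), 'position': array([0.3668, 0.0141, 1.3282]), 'rotation': array([[ 0.025 , -0.9856,  0.1672],
       [-0.9994, -0.0208,  0.0266],
       [-0.0227, -0.1678, -0.9856]])}
scene {'K': array([[475.103 ,   0.    , 319.439 ],
       [  0.    , 475.103 , 205.2517],
       [  0.    ,   0.    ,   1.    ]]), 'position': array([1.2646, 0.5396, 0.8132]), 'rotation': array([[-0.5894,  0.5193, -0.6188],
       [ 0.8077,  0.3681, -0.4606],
       [-0.0114, -0.7713, -0.6364]])}
{'K': array([[317.0038,   0.    , 317.0783],
       [  0.    , 317.0038, 199.6965],
       [  0.    ,   0.    ,   1.    ]]), 'tool_from_camera': array([[ 0.    , -0.9492, -0.3147,  0.0817],
       [ 1.    ,  0.    ,  0.0001, -0.0001],
       [-0.0001, -0.3147,  0.9492, -0.1189],
       [ 0.    ,  0.    ,  0.    ,  1.    ]])}
{'time_s': 0.1, 'joint_pos': array([-1.2999,  0.4694, -0.0486,  1.5336,  0.0241,  1.141 , -0.0823]), 'qd': array([-0.0018, -0.0008,  0.0002, -0.003 , -0.0001,  0.0015,  0.0005]), 'joint_efforts': array([  0.0003, -51.1515,  -0.0471, -23.839 ,   0.0108,   0.0044,
         0.    ]), 'position': array([0.1992, 0.6444, 0.2554]), 'tcp_rot': array([[-0.9554,  0.2953, -0.0005],
       [ 0.2953,  0.9554, -0.0017],
       [-0.    , -0.0018, -1.    ]]), 'wrist_force': array([-0.7532, -0.004 ,  0.0424]), 'ft_torque': array([0.0262, 0.019 , 0.0098]), 'gripper_force': 0.0, 'finger_gap': 0.08513270371100902}
```

View pics/top0.png

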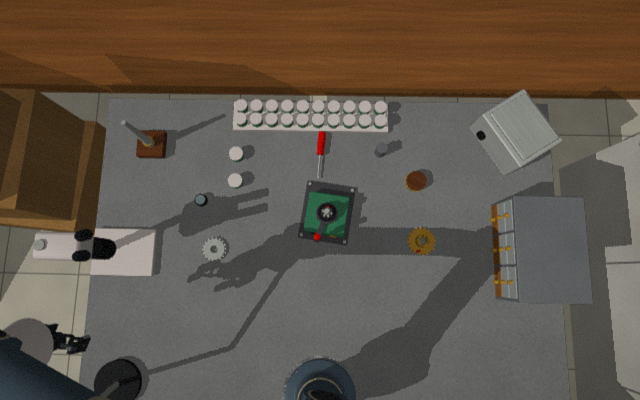

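View pics/scene0.png

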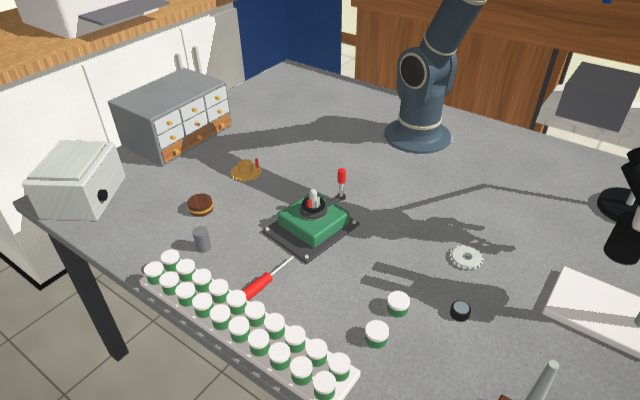

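The top view shows the sprocket at about (421,241), the hub at (327,212), the knob at (317,237) and the bangle block at (416,180). In the scene view the sprocket is at about (246,170), with its pin at (257,161).

```bash
cat > h.py <<'E'
from rig import *
import cv2,numpy as np
np.set_printoptions(precision=4,suppress=True)
def cam(n,st=None):
    P=camera_params(n)
    if n=="wrist":
        T=np.eye(4);T[:3,:3]=st["tcp_rot"];T[:3,3]=st["position"];T=T@P["tool_from_camera"]
        return P["K"],T[:3,3],T[:3,:3]
    return P["K"],np.array(P["position"]),np.array(P["rotation"])
def ray(C,u,v):
    K,p,R=C; d=R@np.linalg.solve(K,[u,v,1.]); return p,d
def atz(C,u,v,z):
    p,d=ray(C,u,v); return p+d*(z-p[2])/d[2]
def tri(*obs):  # (C,u,v)...; returns point and miss distance
    A=np.zeros((3,3));b=np.zeros(3);L=[]
    for C,u,v in obs:
        p,d=ray(C,u,v);d=d/np.linalg.norm(d);M=np.eye(3)-np.outer(d,d);A+=M;b+=M@p;L.append((p,M))
    x=np.linalg.solve(A,b);return x,[np.linalg.norm(M@(x-p)) for p,M in L]
def Rz(yaw): # tool down, tool x axis at yaw
    c,s=np.cos(yaw),np.sin(yaw); return np.array([[c,s,0],[s,-c,0],[0,0,-1.]])
def snap(tag):
    st=sense();p,d=camera("wrist");cv2.imwrite(f"pics/{tag}.png",p[:,:,::-1])
    np.savez(tag+".npz",p=p,d=d,position=st["position"],tcp_rot=st["tcp_rot"]);return st
E
python3 - <<'E'
from h import *
T=cam("top");S=cam("scene")
print("boss/sprocket",atz(T,421,241,.02),"knob",tri((T,317,237),(S,341,174)),"hubtip",tri((T,327,211),(S,314,191)))
print("bangle",atz(T,416,180,.02),"pot",atz(T,382,150,.03),"pin",tri((T,418,251),(S,257,160)))
tp=np.load("top0.npz")["p"];sc=np.load("scene0.npz")["p"]
a=cv2.resize(tp[165:265,295:445],None,fx=4,fy=4,interpolation=2)[:, :600]
b=cv2.resize(sc[140:265,215:365],None,fx=4,fy=4,interpolation=2)
# look from above the sprocket and the hub
for yaw in (np.pi,0): 
  for p in ([0.5,-.25,.3],[.58,-.03,.38]): print(yaw,inverse_kinematics(p,Rz(yaw)))
E
```

```text
boss/sprocket [ 0.4754 -0.3091  0.02  ] knob (array([0.4715, 0.0181, 0.1298]), [np.float64(0.0011814049835248306), np.float64(0.0011814049835248651)]) hubtip (array([ 0.5501, -0.0085,  0.115 ]), [np.float64(0.000535245744266492), np.float64(0.0005352457442664771)])
bangle [ 0.6726 -0.2971  0.02  ] pot [ 0.7684 -0.1863  0.03  ] pin (array([ 0.4432, -0.2964,  0.0328]), [np.float64(0.00048126366952432834), np.float64(0.0004812636695243428)])
3.141592653589793 [-0.4852  0.4283  1.1914  1.801  -0.4258  1.2054  2.4039]
3.141592653589793 [-0.5012  0.2499  0.6062  1.6174 -0.146   1.32    1.6975]
0 [-0.4442  0.3893  1.1101  1.7996 -0.3754  1.1873 -0.7902]
0 [-0.7107  0.2974  0.8996  1.6272 -0.2384  1.3327 -1.3467]
```

The knob-to-hub distance comes out at 83 mm and the pin-to-axis distance at 34 mm, both plausible. The master spline points to about -19° and the sprocket's pin to about 158°. Next I check joint ranges for the candidate yaws, then look from closer.

```bash
python3 - <<'E'
from h import *
H=[.55,-.0085]
for a in (158,-22):
    print("pick",a,inverse_kinematics([.475,-.309,.034],Rz(np.radians(a))))
for a in (-19,-59,21,161,201,121): print("place",a,inverse_kinematics(H+[.128],Rz(np.radians(a))))
movep([.475,-.309,.24],Rz(np.radians(-22))); st=snap("w1"); print(st["time_s"],st["position"])
E
python3 - <<'E'
import cv2
p=cv2.imread('pics/w1.png');cv2.imwrite('pics/w1b.png',cv2.resize(p,(800,500)))
E
```

```text
pick 158 [ 0.0808  0.65    0.5706  1.992  -0.5627  0.6595  2.2024]
pick -22 [-0.135   0.7866  0.9083  2.0031 -0.8828  0.8075 -0.6548]
place -19 [-0.8369  0.6789  1.1116  1.9978 -0.7592  0.9574 -1.2345]
place -59 [-0.8369  0.6789  1.1116  1.9978 -0.7592  0.9574 -1.9327]
place 21 [-0.5843  0.4923  0.6905  1.9864 -0.4285  0.8104 -0.8543]
place 161 [-0.3637  0.435   0.3887  1.9746 -0.2304  0.7742  1.3972]
place 201 [-0.2934  0.4257  0.2968  1.9707 -0.1745  0.7695  2.0415]
place 121 [-0.4304  0.4472  0.4772  1.9783 -0.286   0.7812  0.7527]
3.5583 [ 0.4756 -0.3083  0.2399]
```

View pics/w1b.png

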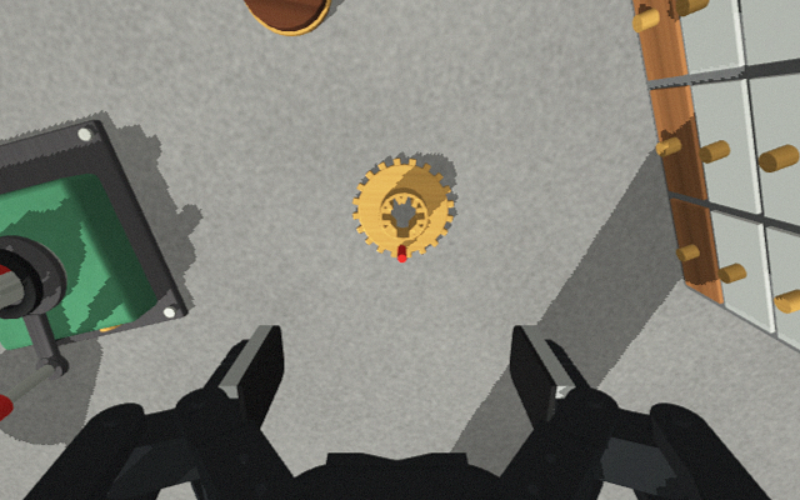

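The wrist view, enlarged 1.25 times, shows the boss top at about (404,216) and the red pin top at (402,259), so the pin is in line with the tool's -x. The master slot points down toward the pin. I'll measure from the depth here and again lower down, then grip.

```bash
cat >> h.py <<'E'
def cloud(tag):
    f=np.load(tag+".npz");st=dict(position=f["position"],tcp_rot=f["tcp_rot"]);K,p,R=cam("wrist",st)
    d=f["d"];v,u=np.mgrid[:400,:640];X=np.stack([(u-K[0,2])/K[0,0]*d,(v-K[1,2])/K[1,1]*d,d],-1)@R.T+p
    X[d<=0]=np.nan;return X,f["p"].astype(int)
def isred(p): return (p[...,0]>110)&(p[...,1]<60)&(p[...,2]<60)
def circ(P):
    P=np.ascontiguousarray(P*1000,np.float32);c,r=cv2.minEnclosingCircle(P);return np.array(c)/1000,r/1000
E
cat > m.py <<'E'
from h import *
def meas(tag,c,zt=.034):
    X,p=cloud(tag);n=np.linalg.norm(X[...,:2]-c,axis=-1)
    b=(n<.028)&(X[...,2]>zt-.006)&~isred(p);cb,r=circ(X[b][:,:2]);z=np.median(X[b][:,2])
    r_=isred(p)&(n<.06);zm=np.nanmax(X[r_][:,2]);t=r_&(X[...,2]>zm-.004);cp=X[t].mean(0)
    d=cp[:2]-cb;print(tag,"boss",cb,r,z,b.sum(),"pin",cp,t.sum(),"dist",np.linalg.norm(d),"ang",np.degrees(np.arctan2(d[1],d[0])))
    return cb,np.arctan2(d[1],d[0])
E
python3 - <<'E'
from m import *
c,a=meas("w1",np.array([.475,-.309]))
y=a-np.pi
movep(list(c)+[.13],Rz(y)); st=snap("w2"); c2,a2=meas("w2",c); print(st["time_s"],st["position"],sense()["wrist_force"])
E
```

```text
w1 boss [ 0.4787 -0.3107] 0.026095794677734374 0.29680162789100406 6824 pin [ 0.4426 -0.3003  0.0371] 37 dist 0.03755359231508477 ang 163.87001611393904
w2 boss [ 0.4802 -0.3112] 0.02706799125671387 0.18661106755602488 7657 pin [ 0.4427 -0.3002  0.0372] 73 dist 0.039076743435754055 ang 163.60212238459806
4.125 [ 0.4789 -0.3114  0.1306] [ 0.3524 -0.0673  0.5195]
```

```bash
sed -i 's/(X\[...,2\]>zt-.006)/(abs(X[...,2]-zt)<.005)/' m.py
python3 - <<'E'
from m import *
for t in("w1","w2"): meas(t,np.array([.477,-.3105]))
p=cv2.imread("pics/w2.png");cv2.imwrite("pics/w2b.png",cv2.resize(p[130:400,160:480],None,fx=2,fy=2,interpolation=cv2.INTER_CUBIC))
E
```

```text
w1 boss [ 0.4747 -0.3148] 0.02105927276611328 0.035155744989598614 701 pin [ 0.4426 -0.3002  0.0371] 37 dist 0.03521714225503536 ang 155.62702519490338
w2 boss [ 0.4747 -0.3148] 0.021309207916259766 0.03506234422410617 1531 pin [ 0.4427 -0.3002  0.0372] 73 dist 0.03517767870605109 ang 155.46019821061648
```

View pics/w2b.png

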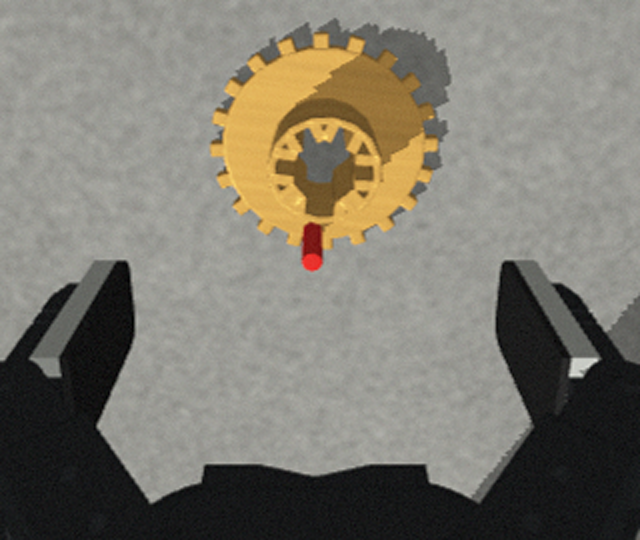

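The view from lower down agrees with the first one: boss radius 21 mm, top at 35 mm, pin 35 mm from the axis at 155.5°. I'll grip it now and carry it to a spot near the hub where the hub, the knob and the held sprocket all show.

Run:
```python
from m import *
c=[.4747,-.3148];y=np.radians(155.5-180)
movep(c+[.09],Rz(y)); print(move_l(c+[.036],feed=.08,until_force=15))
command_gripper(.03,60); s=sense();print(s["position"],s["finger_gap"],s["gripper_force"],s["wrist_force"])
move_l(c+[.15],feed=.2)
a=np.radians(121);t=np.array([np.cos(a),np.sin(a)]);v=np.array([.55,-.0085])-.05*t
movep(list(v)+[.33],Rz(a)); st=snap("w3");print(st["time_s"],st["position"],st["finger_gap"],st["wrist_force"],st["joint_pos"])
p=cv2.imread("pics/w3.png");cv2.imwrite("pics/w3b.png",cv2.resize(p,(800,500),interpolation=cv2.INTER_CUBIC))
```

```text
False
[ 0.475  -0.3148  0.0368] 0.04046989030297682 59.900341629981995 [-0.2606  1.2462  5.6418]
7.9583 [ 0.5751 -0.0524  0.3287] 0.04037649899558281 [-0.3986 -0.2089 -2.7817] [-0.2732  0.2581  0.363   1.6922 -0.0961  1.2114  0.6515]
```

View pics/w3b.png

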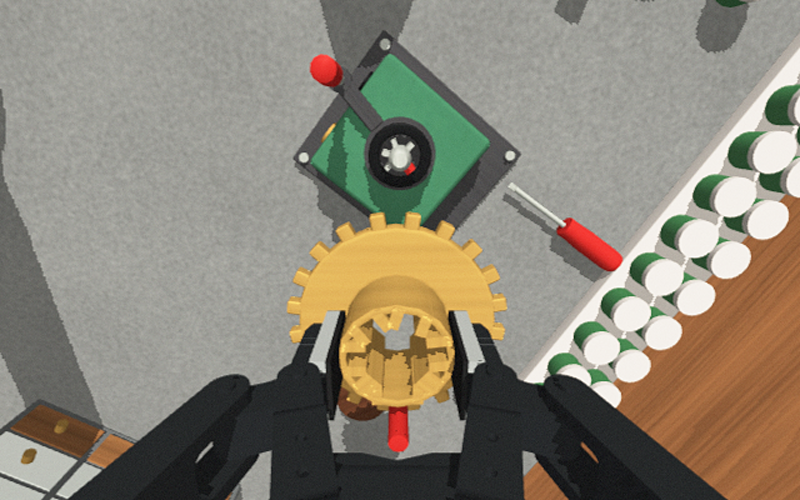

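The view shows the knob at (325,70), the nose at (400,155) and the red master spline at (411,169) in the 1.25x picture. The sprocket is held level with its pin toward the palm. Next I measure all of these from the depth.

```bash
cat >> m.py <<'E'
def knobmeas(X,p,c,r0=.085):
    n=np.linalg.norm(X[...,:2]-c,axis=-1)
    k=isred(p)&(abs(n-r0)<.03)&(X[...,2]>.11);zt=np.nanpercentile(X[k][:,2],95)
    t=k&(X[...,2]>zt-.004);ck,r=circ(X[t][:,:2]);return ck,r,zt,t.sum()
E
python3 - <<'E'
from m import *
X,p=cloud("w3");c=np.array([.55,-.0085])
n=np.linalg.norm(X[...,:2]-c,axis=-1)
m=(n<.02)&(X[...,2]>.09)
z=X[m][:,2];print("nose z",np.percentile(z,[50,90,99]))
t=m&(z.max()-X[...,2]<.003);print("tip",circ(X[t][:,:2]),X[t].mean(0),t.sum())
for lo,hi in((.113,.119),(.105,.113)):
    t=m&(X[...,2]>lo)&(X[...,2]<hi);print(lo,circ(X[t][:,:2]),X[t].mean(0),t.sum())
nc=circ(X[m&(X[...,2]>.113)][:,:2])[0]
t=(n<.033)&(X[...,2]>.07)&(X[...,2]<.092)&(p.max(-1)<60);print("collar",circ(X[t][:,:2]),np.median(X[t][:,2]))
k=knobmeas(X,p,c);d=k[0]-nc;print("knob",k,np.linalg.norm(d),np.degrees(np.arctan2(d[1],d[0])))
r=isred(p)&(n<.022);print("redspline",X[r].mean(0),r.sum(),np.degrees(np.arctan2(*(X[r].mean(0)[:2]-nc)[::-1])))
# held sprocket in tool frame
f=np.load("w3.npz");Y=(X-f["position"])@f["tcp_rot"]
y=(p[...,0]>120)&(p[...,2]<110)&(p[...,1]>90)&(np.linalg.norm(Y[...,:2],axis=-1)<.03)&(abs(Y[...,2])<.012)
zt=np.percentile(Y[y][:,2],10);t=y&(Y[...,2]<zt+.003);print("boss tool",circ(Y[t][:,:2]),zt,t.sum())
q=isred(p)&(np.linalg.norm(Y[...,:2]-[-.036,0],axis=-1)<.015)&(abs(Y[...,2])<.02);zt=Y[q][:,2].min();t=q&(Y[...,2]<zt+.004);print("pin tool",Y[t].mean(0),zt,t.sum())
E
```

```text
nose z [0.3003 0.3016 0.3023]
tip (array([ 0.556 , -0.0167]), 0.01714579963684082) [ 0.5565 -0.0201  0.3011] 1024
0.113 (array([ 0.551 , -0.0088]), 0.009641919136047363) [ 0.5506 -0.0082  0.1164] 195
0.105 (array([ 0.551 , -0.0089]), 0.009524034500122071) [ 0.5465 -0.0062  0.1105] 7
collar (array([ 0.551 , -0.0087]), 0.0287759952545166) 0.08014741014191268
knob (array([ 0.5932, -0.0819]), 0.004463891983032226, np.float64(0.3291653774847625), np.int64(237)) 0.07648303885235624 -60.150307060688306
redspline [ 0.5642 -0.0132  0.0935] 42 14.83836889123046
boss tool (array([ 0.0011, -0.0003]), 0.02164474296569824) 0.001186485761361596 3412
pin tool [-0.0336  0.      0.0002] -0.0013942706818728552 219
```

```bash
sed -i 's/(X\[...,2\]>.11);/(abs(X[...,2]-.13)<.03);/' m.py
python3 - <<'E'
from m import *
X,p=cloud("w3");c=np.array([.551,-.0088]);k=knobmeas(X,p,c);d=k[0]-c
print("knob",k,np.linalg.norm(d),np.degrees(np.arctan2(d[1],d[0])))
f=np.load("w3.npz")
a=np.radians(121);R=Rz(a);h=c-(R@[.0011,-.0003,0])[:2]
movep(list(h)+[.19],R)
w0=sense()["wrist_force"]
hit=move_l(list(h)+[.124],feed=.06,until_force=6);s=sense();print(hit,s["time_s"],s["position"],s["wrist_force"]-w0,s["ft_torque"])
E
```

```text
knob (array([0.4716, 0.0191]), 0.009206720352172851, np.float64(0.14624324530056185), np.int64(291)) 0.08418734087724321 160.63780714798335
True 9.5583 [ 0.5513 -0.0095  0.1307] [-1.7938  2.1727  9.0042] [ 0.0743  0.2443 -0.0002]
```

Contact came with the sprocket's underside at 93.9 mm against an expected 94 mm. I'll let go, rise and check.

Run:
```python
from m import *
command_gripper(.085);s=sense();P=s["position"].copy();print(P,s["wrist_force"])
move_l([P[0],P[1],.24],feed=.2);st=snap("w4");print(st["time_s"])
X,p=cloud("w4");c=np.array([.551,-.0088]);meas("w4",c,.128)
n=np.linalg.norm(X[...,:2]-c,axis=-1);t=(n>.024)&(n<.042)&(abs(X[...,2]-.102)<.006)&~isred(p)
A=np.c_[X[t][:,:2]-c,np.ones(t.sum())];print("disc plane",np.linalg.lstsq(A,X[t][:,2],rcond=None)[0],t.sum())
k=knobmeas(X,p,c);d=k[0]-c;print("knob",k,np.linalg.norm(d),np.degrees(np.arctan2(d[1],d[0])))
q=cv2.imread("pics/w4.png");cv2.imwrite("pics/w4b.png",cv2.resize(q,(800,500),interpolation=cv2.INTER_CUBIC))
```

```text
[ 0.55   -0.0094  0.1296] [-1.5394 -0.7122 -0.42  ]
10.7667
w4 boss [ 0.5501 -0.0088] 0.021484561920166016 0.12888580925461934 1339 pin [ 0.5687 -0.0386  0.1308] 72 dist 0.035120879650377586 ang -58.10182480322664
disc plane [-0.001  -0.0014  0.103 ] 4270
knob (array([0.471 , 0.0192]), 0.0094778470993042, np.float64(0.14599331160169046), np.int64(507)) 0.08480564579386737 160.69774034947457
```

View pics/w4b.png

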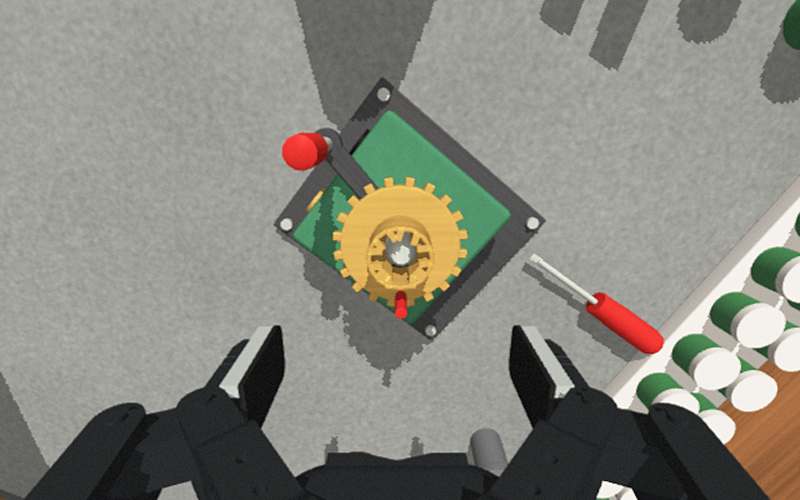

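It rests level: disc top at 103 mm, tilt under 0.1°, slot at about -59°, spline at -19.3°. I'll grip it again lightly, turn it about +40°, open, and see whether it dropped.

Run:
```python
from m import *
c=[.5505,-.009]
move_l(c+[.131],Rz(np.radians(121)),feed=.15)
command_gripper(.03,20);print(sense()["finger_gap"],sense()["wrist_force"])
for a in (129,137,145,153,160.6):
    movep(c+[.131],Rz(np.radians(a)))
s=sense();print(s["time_s"],s["wrist_force"],s["ft_torque"],s["position"])
command_gripper(.06);sleep(.2)
move_l(c+[.235],feed=.25);st=snap("w5");print(st["time_s"])
X,p=cloud("w5");h=np.array([.551,-.0088]);n=np.linalg.norm(X[...,:2]-h,axis=-1)
t=(n>.024)&(n<.042)&(abs(X[...,2]-.095)<.015)&~isred(p);z=np.median(X[t][:,2]);print("disc top",z)
meas("w5",h,z+.026);k=knobmeas(X,p,h);d=k[0]-h;print("knob",k,np.degrees(np.arctan2(d[1],d[0])))
```

```text
0.04195819618142364 [-1.4328  0.4703  6.0291]
13.4167 [ 1.702  -0.4814 -3.0892] [ 0.0889 -0.534   0.0063] [ 0.5505 -0.009   0.1304]
14.5
disc top 0.08651341421263475
w5 boss [ 0.5504 -0.0091] 0.02119132995605469 0.11252579780257069 1389 pin [ 0.5838 -0.0205  0.1142] 66 dist 0.035283338340579486 ang -18.848874517258775
knob (array([0.4711, 0.0187]), 0.008984475135803223, np.float64(0.14625152792924725), np.int64(462)) 161.00223464524714
```

It dropped: the underside is now about 77.5 mm up and the crank hasn't moved. Next I grip it firmly and press it home.

Run:
```python
from m import *
c=[.5505,-.009];R=Rz(np.radians(160.6))
move_l(c+[.1145],feed=.2)
command_gripper(.03,90);s=sense();print(s["position"],s["wrist_force"],s["finger_gap"])
hit=move_l(c+[.098],feed=.03,until_force=38);s=sense();print(hit,s["time_s"],s["position"],s["wrist_force"],s["finger_gap"])
sleep(.2);print(sense()["position"],sense()["wrist_force"])
command_gripper(.06);sleep(.1)
move_l(c+[.235],feed=.25);st=snap("w6");print(st["time_s"])
X,p=cloud("w6");h=np.array([.551,-.0088]);n=np.linalg.norm(X[...,:2]-h,axis=-1)
t=(n>.024)&(n<.042)&(abs(X[...,2]-.088)<.015)&~isred(p);z=np.median(X[t][:,2]);print("disc top",z)
meas("w6",h,z+.026);k=knobmeas(X,p,h);d=k[0]-h;print("knob",k,np.degrees(np.arctan2(d[1],d[0])))
q=cv2.imread("pics/w6.png");cv2.imwrite("pics/w6b.png",cv2.resize(q,(800,500),interpolation=cv2.INTER_CUBIC))
```

```text
[ 0.5515 -0.0091  0.1161] [-1.4404 -1.1063  6.5941] 0.03944729396710471
True 15.9917 [ 0.5516 -0.0091  0.111 ] [-1.7373  0.2281  9.2657] 0.03929952897147646
[ 0.5515 -0.0092  0.111 ] [-2.0045 -0.3121  8.6447]
17.275
disc top 0.08100299495496846
w6 boss [ 0.5505 -0.0083] 0.021080394744873047 0.10691480196345521 1185 pin [ 0.5839 -0.0205  0.1088] 65 dist 0.035546005964458144 ang -20.058746549793078
knob (array([0.4712, 0.0187]), 0.008973121643066406, np.float64(0.14607187325982024), np.int64(451)) 161.01252109338407
```

View pics/w6b.png

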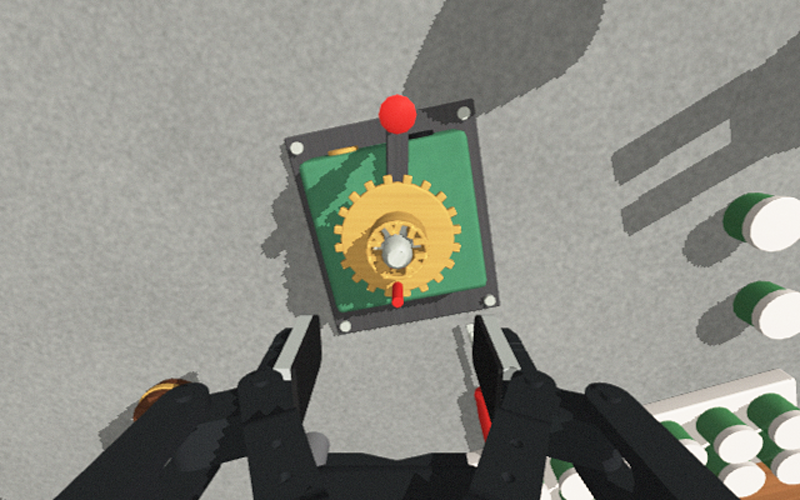

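It is home: disc top at 80 mm after the roughly 1 mm depth bias, with the pin directly opposite the knob. I'll press once more as a check, then check the knob circle for reach and grip the knob.

Run:
```python
from m import *
c=[.5505,-.009];R=Rz(np.radians(160.6))
move_l(c+[.1095],feed=.2)
command_gripper(.03,90);s=sense();print(s["position"],s["wrist_force"])
hit=move_l(c+[.098],feed=.02,until_force=50);s=sense();print(hit,s["position"],s["wrist_force"])
command_gripper(.06);sleep(.1)
move_l(c+[.2],feed=.25)
h=np.array([.5508,-.0089]);q=None
for a in np.radians(161+np.arange(0,361,30)):
    j=inverse_kinematics(list(h+.0848*np.array([np.cos(a),np.sin(a)]))+[.137],R);assert j is not None
k=[.4711,.0188]
movep(k+[.2],R);command_gripper(.05)
print(move_l(k+[.137],feed=.1,until_force=12));command_gripper(.0,40)
s=sense();print(s["time_s"],s["position"],s["finger_gap"],s["wrist_force"],s["joint_pos"])
```

```text
[ 0.5516 -0.0091  0.1115] [-1.3191 -0.6944  4.9136]
True [ 0.5516 -0.0092  0.1114] [-2.4043 -0.8216  8.5799]
False
21.6083 [0.4715 0.0189 0.1377] 0.018075276042056047 [-0.3198 -0.5136  4.8231] [-0.2274  0.2926  0.1161  2.129  -0.0508  0.7212  1.1542]
```

The second press moved it only 0.1 mm, so it is at the stop, and the knob is gripped. Now I crank one full turn anticlockwise.

Run:
```python
from m import *
h=np.array([.5508,-.0089]);r=.0848;F=[];G=[]
for i,a in enumerate(np.radians(160.9+np.arange(12,361,12))):
    move_l(list(h+r*np.array([np.cos(a),np.sin(a)]))+[.1377],feed=.07)
    s=sense();F.append(np.linalg.norm(s["wrist_force"][:2]));G.append(s["finger_gap"])
    if F[-1]>40 or G[-1]<.015: print("stop",i,s);break
print(np.round(F,1),np.round(G,4),s["time_s"],s["position"])
```

```text
[4.5 4.4 4.6 4.7 4.1 3.7 2.8 3.1 3.4 5.2 6.4 5.7 6.3 6.2 6.1 4.8 6.8 5.2
 4.8 5.5 4.3 5.2 5.5 3.7 4.2 2.5 2.1 2.8 3.9 5. ] [0.0175 0.0177 0.0173 0.0174 0.0178 0.0177 0.0176 0.0176 0.0177 0.018
 0.0174 0.0179 0.0172 0.0176 0.0181 0.0177 0.0177 0.0174 0.0178 0.0177
 0.0177 0.0176 0.0179 0.018  0.0178 0.0178 0.0175 0.0176 0.0175 0.0176] 33.6167 [0.4709 0.0177 0.1377]
```

Run:
```python
from m import *
sleep(.3);print(sense()["position"]);command_gripper(.05);P=sense()["position"]
move_l([P[0],P[1],.2],feed=.15);c=[.5505,-.009];movep(c+[.25],Rz(np.radians(160.6)));sleep(.2)
st=snap("w7");print(st["time_s"])
X,p=cloud("w7");h=np.array([.551,-.0088]);n=np.linalg.norm(X[...,:2]-h,axis=-1)
t=(n>.024)&(n<.042)&(abs(X[...,2]-.088)<.015)&~isred(p);z=np.median(X[t][:,2]);print("disc top",z)
meas("w7",h,z+.026);k=knobmeas(X,p,h);d=k[0]-h;print("knob",k,np.degrees(np.arctan2(d[1],d[0])))
q,_=camera("top");cv2.imwrite("pics/t9.png",np.hstack([cv2.resize(q[110:290,180:460,::-1],None,fx=2.4,fy=2.4,interpolation=cv2.INTER_CUBIC)]))
```

```text
[0.4709 0.0177 0.1377]
35.575
disc top 0.08099009341400792
w7 boss [ 0.5506 -0.0085] 0.020948007583618165 0.1068995703891244 1055 pin [ 0.5841 -0.0199  0.1088] 52 dist 0.03539051900498563 ang -18.894981265141098
knob (array([0.4706, 0.0176]), 0.009075058937072753, np.float64(0.14599443694010766), np.int64(400)) 161.7954625167155
```

View pics/t9.png

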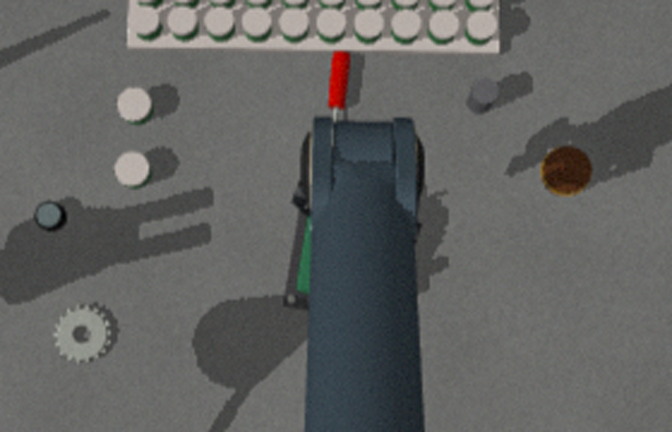

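The top view shows the jars, loupe, gear, block, pot and screwdriver where they were, with the arm clear. The crank is within about 1° of its start, just past a full turn, and the sprocket is still home. Handing in.

```bash
python3 -c "
from rig import *
print(finish_job())"
```

```text
the job is handed in; nothing more can be done
None
```

The job is handed in: the sprocket was set down level on the splines, turned until it dropped and pressed fully home; the hub was cranked one full turn anticlockwise to within about 1° of its start and released, at about 36 s on the clock, with no bystander seen to have moved.

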